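# Clear the pin rack and sort beech pins by length

### The job

First hold the red sanding block and sweep the three wood offcuts off the grooved rack into the dustpan at its end, touching them only with the block, and stand the block back down on the bench on its cork sole. Then lay each of the three pins from the green mat gently (not dropped) in the groove that holds the sample pin of the same length, leaving the samples and the other things on the bench where they are.

Things in the scene. Friction and masses are not known exactly. Their poses are not given: they have to be found in the camera images.
- rack: brown sorting board, fixed, 164 (x) by 270 (y) by 24 mm high, flat top; three grooves (the rows) run its full length along its own y. Origin: centre of the underside. Sample pins lie towards its -y end, centred at y = -90 mm; the offcuts lie at y = 46 to 115 mm; the dustpan is at its +y end, y = 135 mm
- row_a (a point): top face level, middle of the rack's groove at its x = -52 mm. Each groove is 12 mm wide, 10 mm deep, square-edged: a 20 mm pin rests on the two edges with its axis 8 mm above the board's top (32 mm above the bench)
- row_b (a point): top face level, middle of the rack's groove at its x = 0, same shape
- row_c (a point): top face level, middle of the rack's groove at its x = +52 mm, same shape
- dustpan: blue dustpan, fixed, against the rack's +y end and square with it; 220 (x) by 120 (y) mm, open towards the rack, its floor 21 mm below the board's top; walls 28 to 45 mm high on the other three sides, black handle 110 mm long beyond its +y side. Origin: centre of the underside, axes as the rack's
- block: red sanding block with a cork sole, loose, 150 (x) by 45 (y) by 50 mm high, 0.13 to 0.24 kg, standing flat on the bench at the robot's right; origin: centre of its underside. Gripped from above across the 45 mm (its y)
- sample_short: the short sample pin already lying in one of the rows: loose round beech pin, 20 mm diameter, 40 mm long, its axis along the groove; origin at its middle, own x along the pin (it may be rolled about x). Marks the short row; which row it is varies
- sample_medium: the medium sample pin already lying in one of the rows: loose round beech pin, 20 mm diameter, 60 mm long, its axis along the groove; origin at its middle, own x along the pin (it may be rolled about x). Marks the medium row; which row it is varies
- sample_long: the long sample pin already lying in one of the rows: loose round beech pin, 20 mm diameter, 80 mm long, its axis along the groove; origin at its middle, own x along the pin (it may be rolled about x). Marks the long row; which row it is varies
- pin_short: short beech pin lying loose on the flat green mat (2 mm thick) on the bench: 20 mm diameter, 40 mm long, 10 g; origin at its middle (12 mm above the bench), own x along the pin. It rolls if pushed sideways
- pin_medium: medium beech pin lying loose on the flat green mat (2 mm thick) on the bench: 20 mm diameter, 60 mm long, 14 g; origin at its middle (12 mm above the bench), own x along the pin. It rolls if pushed sideways
- pin_long: long beech pin lying loose on the flat green mat (2 mm thick) on the bench: 20 mm diameter, 80 mm long, 18 g; origin at its middle (12 mm above the bench), own x along the pin. It rolls if pushed sideways
- chip0: loose wood offcut, 28 by 26 by 10 mm, 10 g, lying flat on the rack's top across the rows; origin: centre of its underside
- chip1: loose wood offcut, 28 by 26 by 10 mm, 10 g, lying flat on the rack's top across the rows; origin: centre of its underside
- chip2: loose wood offcut, 28 by 26 by 10 mm, 10 g, lying flat on the rack's top across the rows; origin: centre of its underside
- glasses_case: grey glasses case, loose bystander, 65 by 160 by 45 mm, on the bench; origin: centre of underside
- pencil_tin: white and blue pencil tin, loose bystander, 75 by 185 by 33 mm, beyond the rack; origin: centre of underside
- try_square: try square, loose bystander, wood stock 100 by 25 by 18 mm with a flat steel blade 150 mm long, between the rack and the robot; origin: centre of the stock's underside

How it is judged:
By the outcome, as a careful person would: the job done as asked, in the order asked, and still so for the second after the job is handed in, with the robot touching nothing.
It also fails if it takes over 72 s, if anything falls off the work surface, if the arm or the gripper's body presses on something with over 40 N, if the wrist force passes 120 N, or if a joint passes its speed limit or range.

### The arm

A 6-joint arm with a two-finger parallel gripper is mounted at the origin on the work surface. World frame = base frame: x ahead of the robot, y to its left, z up, the work surface at z = 0. Lengths are in mm, angles in degrees, forces in N, time in s.
With the tool pointing down it reaches from about 275 to 750 mm from the base axis. Payload 10.2 kg.
Tool frame: the origin (TCP) lies midway between the tips of the shut fingers; the grasp point (between the pads) lies 19 mm behind it; x points along the fingers, y is the direction in which the jaws open and shut, and the axes are right-handed (so a half turn about x gives the same grasp; the last joint's range is limited). The gripper opens to 88 mm and grips with 3 to 60 N. Pads are 18 mm wide; open, the fingers measure 123 mm over their backs; the gripper's body (75 mm by 187 mm) begins 45 mm behind the grasp point.
Start: joints at [-88.029, 17.928, 85.812, -0, 76.261, -12.8], TCP at [133.837, -507.66, 238.72] pointing down, gripper open.
Joint ranges: [-168.41, 168.41], [-55.51, 124.54], [10.69, 146.95], [-70.63, 250.63], [1, 178], [-165.06, 165.06]. Speed limits (degrees/s): [136.94, 136.94, 172.46, 180, 180, 180].

### API

Orientations are given as [roll, pitch, yaw] about the fixed x, y, z axes, in that order (R = Rz(yaw) Ry(pitch) Rx(roll)).
In Python, from cell import get_obs, capture, sign_off gives the robot as it stands.
- The arm moves only by the tool play_rows, never from a script. Its argument "rows" is one flat list of numbers, 7 for each row, row after row: the turn, a rotation vector about the world's x, y, z normalised to -1 to 1, where 1 is pi/2 rad, then the shift along the world's x, y, z normalised to -1 to 1, where 1 is 100 mm, then the opening, from -1 (shut) to 1 (fully open). A call has 1 to 8 rows; each row is the pose to reach, as a shift and turn from the pose commanded when the call began; what a row does not reach only later rows make up. A row lasts 1/8 s, in which the tool goes at most 62.5 mm and 10.7 degrees, less where a joint would pass 70% of its speed; a pose out of reach is approached as far as the arm can. A call with a number of a shift or a turn outside -1 to 1 is refused whole. A call with a gripper value outside its range is refused whole. The fingers move at their own pace and stop on an object; "force" is the grip in N (left out, the last holds). Time passes only in rows, so rows that repeat a pose let the fingers close. It gives the time, the measured TCP pose, the force and the opening at its end, in the units of the state.
- get_obs(): the state, without advancing time (a new reading comes with each control period).
- capture(name): name is "scene" or "top" or "wrist"; returns a dict with "image" (384x512x3 uint8, red, green, blue), "depth" (384x512 float32, mm along the optical axis (not along the pixel's ray), 0 where there is no reading), "K" (3x3 intrinsics, pixels), "R" (3x3) and "t" (3): a world point X has camera coordinates R X + t. Camera axes: x right, y down, z forward; pixel columns grow to the right and rows downward; lengths in mm; the calibration is good to about 2 mm. A picture is of the moment at which its call begins.
- sign_off(): hands the job in, once; it reports no verdict.
The state is a dict: "time_s": time; "joint_positions": joint angles; "qvel": joint speeds; "effort": joint torques, N m; "tool_pos": TCP position; "tcp_rot": TCP orientation; "ft_force": force on the tool from outside, world axes, zero at the start; "moment": the same for the moment, N m; "gripper_width": finger opening in mm.
Only numpy, scipy, OpenCV 4.12 (cv2) and the standard library are available. Lean on these libraries where they do the work, as an engineer would, in place of code of your own. Each camera call takes 0.05 s, during which the arm holds its last target. There are 200 camera calls.

## Working session

There is one attempt and no reset: what is moved stays moved. The work goes in short steps, Python scripts to look and compute and a tool call to move; the robot and the scene stay as the last step left them, time stands still between calls to the robot, and variables do not carry over. Pictures are saved under pics/ and viewed, about 8 in all and at most 12, crops included, and the job is handed in when it is done.

Besides the shell and the picture viewer there is one more tool, called after ">>>" by a JSON object that holds its "fn" and its "kwargs", one argument or row to a line. play_rows: Moves the arm, as the interface text tells. Scaled input: -1 to 1 covers 100 mm each way for a shift and pi/2 rad each way for a turn. Its arguments: {"type":"object","properties":{"rows":{"type":"array","items":{"type":"number"}},"force":{"type":"number"}},"required":["rows"]}

```bash
ls; mkdir -p pics; cat > h.py <<'E'
from cell import get_obs, capture, sign_off
import numpy as np, cv2
def world(c):
    d=c["depth"]; v,u=np.mgrid[:d.shape[0],:d.shape[1]]
    K=c["K"]; P=np.stack([(u-K[0,2])/K[0,0]*d,(v-K[1,2])/K[1,1]*d,d],-1)
    return (P-c["t"])@c["R"]   # R^T (P-t)
def save(c,n,crop=None,s=1.5):
    im=c["image"][:,:,::-1]
    if crop: im=im[crop[0]:crop[1],crop[2]:crop[3]]
    cv2.imwrite("pics/"+n,cv2.resize(im,None,fx=s,fy=s,interpolation=cv2.INTER_CUBIC))
E
python3 - <<'E'
from h import *
print(get_obs())
c=capture("top"); save(c,"top0.png"); np.savez("top0.npz",W=world(c),im=c["image"],**{k:c[k] for k in("K","R","t")})
print(c["K"],c["R"],c["t"])
E
```

```text
pics
{'time_s': 0.0, 'joint_positions': array([-8.80298305e+01,  1.79573142e+01,  8.58527836e+01, -5.70038450e-04,
        7.62589468e+01, -1.27987444e+01]), 'qvel': array([-0.00398848,  0.01093373, -0.04019153, -0.03122494,  0.00174067,
        0.00626552]), 'effort': array([-3.78899022e-04, -4.02208722e+01, -2.52269858e+01,  6.93717459e-02,
        3.52645002e-02, -1.05418108e-04]), 'tool_pos': array([ 133.82127954, -507.41680872,  238.18813541]), 'tcp_rot': array([-102.33938879,   89.93095329,   92.42966083]), 'ft_force': array([-0.13460095,  0.18157226,  0.29508076]), 'moment': array([-0.03207941,  0.02903765,  0.00424862]), 'gripper_width': 88.12334338649727}
[[386.19570892   0.         255.95628768]
 [  0.         386.19570892 188.35737437]
 [  0.           0.           1.        ]] [[-0.00778246 -0.9998768   0.01363151]
 [-0.99855229  0.00704515 -0.0533263 ]
 [ 0.05322369 -0.01402679 -0.99848409]] [  22.13465359  538.24801866 1068.82718625]
```

View pics/top0.png

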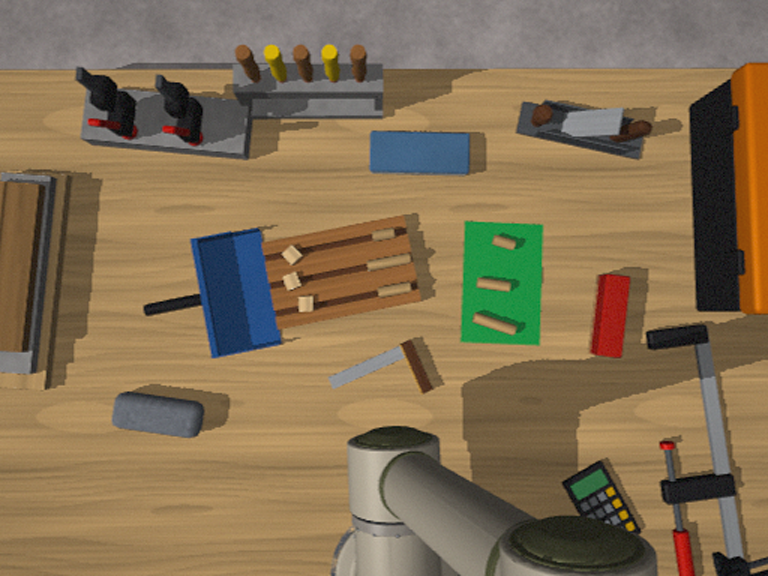

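The top view shows the dustpan at left (235,290 in the 1.5× picture) and the rack at (345,270). The offcuts are at (291,254), (291,281) and (306,303), and the sample pins are at the rack's right end. The mat pins are at (504,241), (494,284) and (496,322), and the red block is at (610,315).

```bash
python3 - <<'E'
from h import *
D=np.load("top0.npz"); W=D["W"]; im=D["im"].astype(int); z=W[...,2]
hsv=cv2.cvtColor(D["im"],cv2.COLOR_RGB2HSV)
def roi(x0,x1,y0,y1):
    m=np.zeros(z.shape,bool); m[int(y0/1.5):int(y1/1.5),int(x0/1.5):int(x1/1.5)]=1; return m
def comps(m,name,minA=20):
    n,l,s,c=cv2.connectedComponentsWithStats(m.astype(np.uint8),connectivity=4)
    for i in range(1,n):
        if s[i,4]<minA: continue
        P=W[l==i]; r=cv2.minAreaRect(P[:,:2].astype(np.float32))
        q=P[:,:2]-P[:,:2].mean(0); w,v=np.linalg.eigh(q.T@q); a=np.degrees(np.arctan2(v[1,1],v[0,1]))
        print(name,s[i,4],"mean",P.mean(0).round(1),"rect c",np.round(r[0],1),"size",np.round(r[1],1),"ang %.1f"%r[2],"pca %.1f"%a,"z",np.percentile(P[:,2],[5,50,95]).round(1))
R=roi(255,425,205,340)
print("bench z",np.median(z[roi(550,580,180,250)]),"mat z",np.median(z[roi(470,480,240,330)]))
comps(R&(z>19)&(z<27),"rack",200)
comps(R&(z>29),"onrack",15)
comps(roi(464,540,222,342)&(z>8),"pin")
comps(roi(585,640,265,365)&(z>42),"block")
comps(roi(185,285,225,360)&(z>10),"pan",30)
comps(roi(320,445,330,400)&(z>8),"square")
comps(roi(464,545,215,350)&(hsv[...,0]>45)&(hsv[...,0]<75)&(hsv[...,1]>120),"mat",200)
E
```

```text
bench z 0.812104927894249 mat z 2.7343451135900807
rack 723 mean [627.6 115.6  24. ] rect c [627.5 113.1] size [ 25.3 269.5] ang 10.7 pca 101.0 z [21.3 24.  26.5]
rack 1158 mean [584.7 106.1  24.1] rect c [584.9 105.4] size [ 43.  270.5] ang 11.7 pca 101.4 z [21.2 24.3 26.6]
rack 1134 mean [533.3  96.7  24. ] rect c [533.8  95. ] size [ 39.9 269.6] ang 10.9 pca 100.8 z [21.1 24.  26.5]
rack 732 mean [489.7  89.3  24. ] rect c [491.6  87. ] size [ 25.7 270. ] ang 10.9 pca 100.5 z [21.1 24.1 26.5]
onrack 106 mean [626.2  21.2  39.7] rect c [628.1  21.6] size [23.5 39.4] ang 10.6 pca 99.1 z [33.8 40.  44.3]
onrack 98 mean [590.2 190.   34.2] rect c [589.6 190.6] size [29.3 25.5] ang 44.7 pca -138.3 z [31.2 34.3 37.2]
onrack 211 mean [575.5  11.5  39.9] rect c [576.1  11.6] size [19.7 79.3] ang 11.4 pca 100.8 z [34.5 40.4 44.4]
onrack 100 mean [541.4 188.1  44.9] rect c [522.3 117.3] size [183.9  35.4] ang 74.6 pca 67.6 z [31.  34.1 37.2]
onrack 160 mean [524.5   2.   46.4] rect c [518.9  10.2] size [38.2 80.6] ang 33.4 pca 102.6 z [34.4 40.5 44.7]
onrack 95 mean [500.  163.4  34. ] rect
[... 281 characters left out ...]
3.8 20.7 24.5]
pin 213 mean [ 460.6 -184.3   19.7] rect c [ 460.8 -184.8] size [79.6 19.8] ang 71.1 pca 71.2 z [12.2 20.3 24.5]
block 931 mean [ 473.9 -393.    53.5] rect c [ 501.9 -195.9] size [448.1 149.3] ang 82.0 pca 168.4 z [46.4 50.3 53.8]
pan 667 mean [525.2 334.8  43.6] rect c [536.9 218.4] size [220.2 341.9] ang 11.0 pca -174.1 z [16.  45.  49.1]
pan 647 mean [549.8 217.6  30.9] rect c [548.5 140.5] size [165.1 192.4] ang 8.3 pca -171.1 z [13.4 23.7 27.7]
square 380 mean [386.3 -30.9  20.3] rect c [407.8 -10.7] size [168.9  52.5] ang 23.5 pca -147.1 z [ 9.1 18.4 21.9]
mat 3633 mean [ 540.1 -206.     6.7] rect c [ 542.4 -125. ] size [310.1 229.7] ang 87.1 pca 178.4 z [-0.8  2.5  5.9]
```

```bash
python3 - <<'E'
from h import *
from scipy.spatial.transform import Rotation as Ro
D=np.load("top0.npz"); W=D["W"]; z=W[...,2]
def comps(x0,x1,y0,y1,lo,hi,name):
    m=np.zeros(z.shape,np.uint8); m[int(y0/1.5):int(y1/1.5),int(x0/1.5):int(x1/1.5)]=1
    m=(m*(z>lo)*(z<hi)).astype(np.uint8)
    n,l,s,c=cv2.connectedComponentsWithStats(m,connectivity=4)
    for i in range(1,n):
        if s[i,4]<40: continue
        P=W[l==i]; r=cv2.minAreaRect(P[:,:2].astype(np.float32))
        q=P[:,:2]-P[:,:2].mean(0); w,v=np.linalg.eigh(q.T@q); a=np.degrees(np.arctan2(v[1,1],v[0,1]))
        d=P[:,:2].mean(0)-[559.5,100.1]; t=np.radians(11); 
        print(name,s[i,4],P.mean(0).round(1),"rect",np.round(r[0],1),np.round(r[1],1),"%.1f pca %.1f"%(r[2],a),"rackframe",np.round([d@[np.cos(t),np.sin(t)],d@[-np.sin(t),np.cos(t)]],1))
comps(464,540,222,342,10,30,"pin")
comps(585,640,265,365,44,60,"block")
comps(255,425,205,340,29,60,"onrack")
o=get_obs()
# stated start joints pointing down: jaw axis
R=Ro.from_euler("xyz",o["tcp_rot"],degrees=True).as_matrix(); print(R.round(3),"jaw yaw",np.degrees(np.arctan2(R[1,1],R[0,1])))
E
```

```text
pin 103 [ 612.4 -204.5   20.3] rect [ 613.4 -205.4] [40.1 19.7] 73.5 pca 72.4 rackframe [  -6.2 -309.1]
pin 154 [ 533.9 -184.    20. ] rect [ 534.2 -184.7] [61.  19.7] 81.3 pca 81.0 rackframe [ -79.4 -274. ]
pin 212 [ 460.6 -184.4   19.7] rect [ 460.8 -184.8] [79.6 19.8] 71.1 pca 71.0 rackframe [-151.4 -260.4]
block 915 [ 473.9 -394.6   50.3] rect [ 474.  -395.3] [ 45.4 149.3] 82.0 pca 172.0 rackframe [-178.4 -469.3]
onrack 106 [626.2  21.2  39.7] rect [628.1  21.6] [23.5 39.4] 10.6 pca 99.1 rackframe [ 50.4 -90.2]
onrack 98 [590.2 190.   34.2] rect [589.6 190.6] [29.3 25.5] 44.7 pca -138.3 rackframe [47.2 82.4]
onrack 211 [575.5  11.5  39.9] rect [576.1  11.6] [19.7 79.3] 11.4 pca 100.8 rackframe [ -1.2 -90. ]
onrack 99 [542.1 189.7  34.2] rect [542.  189.9] [27.4 26.3] 23.2 pca -169.2 rackframe [-0.  91.3]
onrack 159 [524.8   1.8  39.8] rect [525.    1.9] [19.4 59.6] 11.0 pca 100.6 rackframe [-52.8 -89.8]
onrack 95 [500.  163.4  34. ] rect [500.8 162.9] [27.5 24.3] 0.0 pca 167.3 rackframe [-46.3  73.5]
[[-0.     0.255 -0.967]
 [ 0.001 -0.967 -0.255]
 [-1.    -0.001 -0.   ]] jaw yaw -75.23228430875841
```

```bash
python3 - <<'E'
from h import *
W=np.load("top0.npz")["W"].reshape(-1,3)
m=(W[:,0]>350)&(W[:,0]<600)&(W[:,1]<-425)&(W[:,2]>15)
P=W[m]
for y in range(-425,-640,-15):
    q=P[(P[:,1]<=y)&(P[:,1]>y-15)]
    if len(q): print(y,len(q),"z max",q[:,2].max().round(),"x",q[:,0].min().round(),q[:,0].max().round())
E
```

```text
-425 4 z max 52.0 x 534.0 543.0
-470 70 z max 28.0 x 410.0 443.0
-485 69 z max 28.0 x 412.0 446.0
-500 65 z max 29.0 x 412.0 449.0
-515 66 z max 29.0 x 415.0 451.0
-530 70 z max 28.0 x 417.0 451.0
-545 282 z max 168.0 x 420.0 580.0
-560 1996 z max 194.0 x 350.0 600.0
-575 374 z max 195.0 x 350.0 600.0
-590 18 z max 21.0 x 350.0 387.0
```

>>> {"fn": "play_rows", "kwargs": {
  "rows": [0, 0, -0.09, 0.33, 0.12, 0, 1, 0, 0, -0.18, 0.67, 0.25, 0, 1, 0, 0, -0.253, 1, 0.4, 0, 1]
}}

```text
time_s: 0.42
tool_pos: [234.7, -467.0, 238.3]
tcp_rot: [-69.5, 89.9, 102.2]
ft_force: [-0.1, -0.4, -0.5]
gripper_width: 88.0
```

>>> {"fn": "play_rows", "kwargs": {
  "rows": [0, 0, 0, 0.5, 0.2, 0, 1, 0, 0, 0, 1, 0.4, 0, 1]
}}

```text
time_s: 0.68
tool_pos: [335.1, -426.8, 238.4]
tcp_rot: [-56.7, 90.0, 115.2]
ft_force: [0.0, -1.0, 0.4]
gripper_width: 88.4
```

>>> {"fn": "play_rows", "kwargs": {
  "rows": [0, 0, 0, 0.5, 0.15, -0.4, 1, 0, 0, 0, 1, 0.3, -0.8, 1, 0, 0, 0, 1, 0.3, -0.8, 1]
}}

```text
time_s: 1.05
tool_pos: [435.1, -395.2, 155.4]
tcp_rot: [-48.0, 89.7, 124.2]
ft_force: [-0.6, -0.3, 0.0]
gripper_width: 88.1
```

>>> {"fn": "play_rows", "kwargs": {
  "rows": [0, 0, 0, 0.4, 0.03, -0.2, 1, 0, 0, 0, 0.4, 0.03, -0.6, 1, 0, 0, 0, 0.4, 0.03, -0.9, 1, 0, 0, 0, 0.4, 0.03, -0.9, 1]
}}

```text
time_s: 1.55
tool_pos: [472.6, -394.5, 67.5]
tcp_rot: [-40.1, 89.8, 131.9]
ft_force: [0.7, -0.4, 0.9]
gripper_width: 88.1
```

>>> {"fn": "play_rows", "kwargs": {
  "rows": [0, 0, 0, 0, 0, -0.25, 1, 0, 0, 0, 0, 0, -0.49, 1, 0, 0, 0, 0, 0, -0.49, 1]
}}

```text
time_s: 1.92
tool_pos: [473.4, -395.1, 20.3]
tcp_rot: [-35.6, 90.0, 136.4]
ft_force: [0.6, -0.1, 1.2]
gripper_width: 88.3
```

>>> {"fn": "play_rows", "kwargs": {
  "rows": [0, 0, 0, 0, 0, 0, -1, 0, 0, 0, 0, 0, 0, -1, 0, 0, 0, 0, 0, 0, -1, 0, 0, 0, 0, 0, 0, -1, 0, 0, 0, 0, 0, 0, -1, 0, 0, 0, 0, 0, 0, -1],
  "force": 30
}}

```text
time_s: 2.68
tool_pos: [473.9, -395.0, 20.0]
tcp_rot: [125.6, 89.9, -62.4]
ft_force: [-1.1, -1.8, 2.4]
gripper_width: 44.6
```

```bash
python3 - <<'E'
from h import *
o=get_obs(); print(o["tool_pos"],o["gripper_width"],o["ft_force"])
c=capture("scene"); save(c,"s1.png")
E
```

```text
[ 473.9380964  -395.0140799    20.02511802] 44.62226060574433 [-1.07857738 -1.75241929  2.4331295 ]
```

View pics/s1.png

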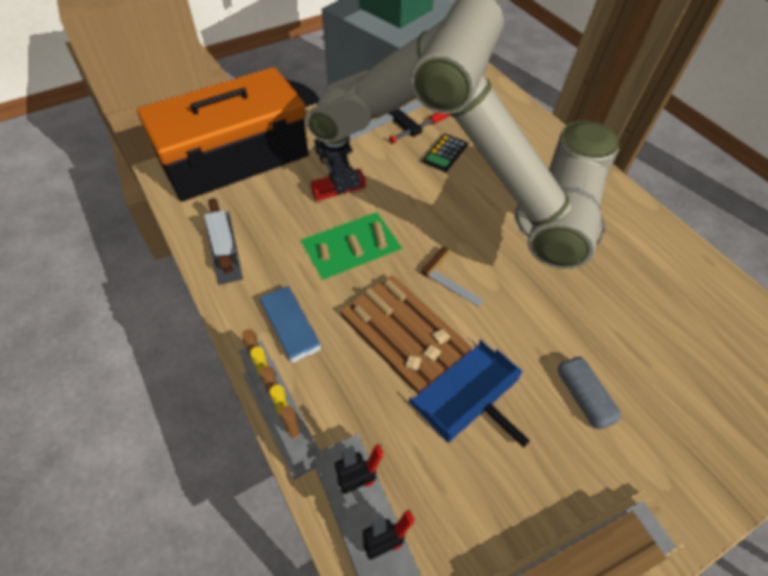

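>>> {"fn": "play_rows", "kwargs": {
  "rows": [0, 0, 0, 0, 0, 0.15, -1, 0, 0, 0, 0, 0, 0.4, -1, 0, 0, 0, 0, 0, 0.8, -1]
}}

```text
time_s: 3.1
tool_pos: [473.3, -393.8, 100.1]
tcp_rot: [-46.4, 89.8, 125.6]
ft_force: [-0.1, -1.6, -1.1]
gripper_width: 44.6
```

>>> {"fn": "play_rows", "kwargs": {
  "rows": [0, 0, 0.07, 0.06, 0.3, 0, -1, 0, 0, 0.14, 0.12, 0.65, 0, -1, 0, 0, 0.211, 0.18, 1, 0, -1]
}}

```text
time_s: 3.48
tool_pos: [491.8, -293.3, 100.3]
tcp_rot: [-92.9, 90.0, 98.3]
ft_force: [0.3, 0.1, -2.3]
gripper_width: 44.5
```

>>> {"fn": "play_rows", "kwargs": {
  "rows": [0, 0, 0, 0.06, 0.33, 0, -1, 0, 0, 0, 0.12, 0.67, 0, -1, 0, 0, 0, 0.18, 1, 0, -1]
}}

```text
time_s: 3.85
tool_pos: [509.8, -193.2, 100.3]
tcp_rot: [-88.7, 90.0, 102.3]
ft_force: [-0.2, -0.4, -1.9]
gripper_width: 44.7
```

>>> {"fn": "play_rows", "kwargs": {
  "rows": [0, 0, 0, 0.06, 0.33, 0, -1, 0, 0, 0, 0.12, 0.67, 0, -1, 0, 0, 0, 0.18, 1, 0, -1]
}}

```text
time_s: 4.22
tool_pos: [527.8, -93.3, 100.3]
tcp_rot: [-79.2, 90.0, 111.8]
ft_force: [0.2, 0.2, -3.1]
gripper_width: 45.0
```

>>> {"fn": "play_rows", "kwargs": {
  "rows": [0, 0, 0, 0.06, 0.33, 0, -1, 0, 0, 0, 0.12, 0.67, 0, -1, 0, 0, 0, 0.18, 1, 0, -1]
}}

```text
time_s: 4.6
tool_pos: [545.7, 6.7, 100.3]
tcp_rot: [-64.7, 90.0, 126.3]
ft_force: [-0.8, 0.8, -1.9]
gripper_width: 44.7
```

>>> {"fn": "play_rows", "kwargs": {
  "rows": [0, 0, 0, 0.04, 0.35, 0, -1, 0, 0, 0, 0.08, 0.7, 0, -1, 0, 0, 0, 0.1, 1, 0, -1, 0, 0, 0, 0.1, 1, 0, -1]
}}

```text
time_s: 5.1
tool_pos: [555.4, 107.1, 100.1]
tcp_rot: [-58.4, 90.0, 132.8]
ft_force: [0.2, -0.3, -2.3]
gripper_width: 45.0
```

```bash
python3 - <<'E'
from h import *
from scipy.spatial.transform import Rotation as Ro
o=get_obs(); R=Ro.from_euler("xyz",o["tcp_rot"],degrees=True).as_matrix()
print(o["time_s"],o["tool_pos"],o["gripper_width"],o["ft_force"],"jaw",np.degrees(np.arctan2(R[1,1],R[0,1])))
c=capture("top"); save(c,"t1.png",(120,260,100,320),3)
W=world(c); m=(W[...,2]>115)
E
```

```text
5.1 [555.44584725 107.08505272 100.11481381] 44.97355664547072 [ 0.21140325 -0.26412062 -2.34512833] jaw -78.85083370775212
```

View pics/t1.png

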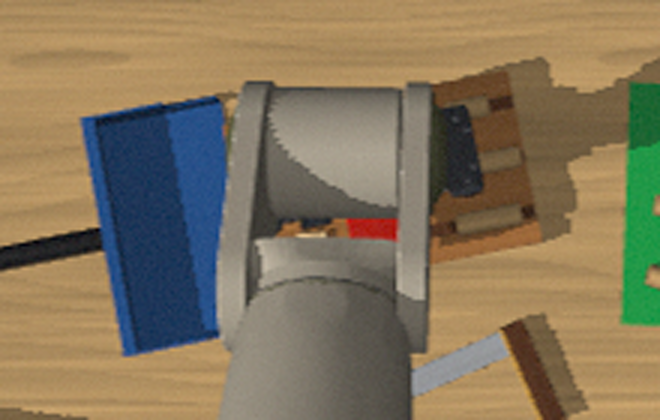

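The block is held just above the rack between the samples and the offcuts (red at 370,229 in the crop, offcuts to its left). Next I lower it and sweep.

>>> {"fn": "play_rows", "kwargs": {
  "rows": [0, 0, 0, 0.026, 0.005, -0.2, -1, 0, 0, 0, 0.026, 0.005, -0.4, -1, 0, 0, 0, 0.026, 0.005, -0.5, -1, 0, 0, 0, 0.026, 0.005, -0.54, -1, 0, 0, 0, 0.026, 0.005, -0.54, -1]
}}

```text
time_s: 5.78
tool_pos: [558.6, 105.6, 46.1]
tcp_rot: [166.5, 90.0, -2.5]
ft_force: [-0.2, 0.3, -2.4]
gripper_width: 44.9
```

>>> {"fn": "play_rows", "kwargs": {
  "rows": [0, 0, 0, -0.015, 0.077, 0, -1, 0, 0, 0, -0.03, 0.155, 0, -1, 0, 0, 0, -0.045, 0.232, 0, -1, 0, 0, 0, -0.06, 0.31, 0, -1, 0, 0, 0, -0.075, 0.387, 0, -1, 0, 0, 0, -0.09, 0.465, 0, -1, 0, 0, 0, -0.105, 0.542, 0, -1, 0, 0, 0, -0.12, 0.62, 0, -1]
}}

```text
time_s: 6.78
tool_pos: [546.3, 168.3, 45.7]
tcp_rot: [172.1, 90.0, 3.1]
ft_force: [0.6, 0.4, -2.0]
gripper_width: 44.8
```

>>> {"fn": "play_rows", "kwargs": {
  "rows": [0, 0, 0, -0.015, 0.077, 0, -1, 0, 0, 0, -0.03, 0.155, 0, -1, 0, 0, 0, -0.045, 0.232, 0, -1, 0, 0, 0, -0.06, 0.31, 0, -1, 0, 0, 0, -0.075, 0.387, 0, -1, 0, 0, 0, -0.09, 0.465, 0, -1, 0, 0, 0, -0.105, 0.542, 0, -1, 0, 0, 0, -0.12, 0.62, 0, -1]
}}

```text
time_s: 7.78
tool_pos: [535.1, 230.0, 49.0]
tcp_rot: [154.0, 89.9, -15.0]
ft_force: [-9.4, -10.1, 30.5]
gripper_width: 44.9
```

```bash
python3 - <<'E'
from h import *
c=capture("scene"); save(c,"s2.png",(170,310,210,360),4)
E
```

```text
(no output)
```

View pics/s2.png

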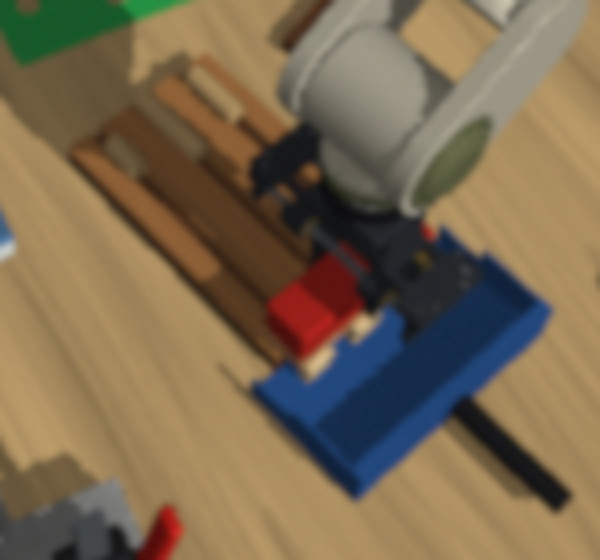

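The block face is over the pan's edge with two offcuts just in front of it (320,360 and 365,325). The 30 N upward force suggests an offcut jammed under the sole, so I'm lifting straight up to look.

>>> {"fn": "play_rows", "kwargs": {
  "rows": [0, 0, 0, 0, 0, 0.1, -1, 0, 0, 0, 0, 0, 0.25, -1, 0, 0, 0, 0, 0, 0.5, -1, 0, 0, 0, 0, 0, 0.5, -1]
}}

```text
time_s: 8.32
tool_pos: [535.4, 230.1, 97.5]
tcp_rot: [-178.1, 89.8, 12.9]
ft_force: [0.5, 0.4, -2.5]
gripper_width: 44.9
```

```bash
python3 - <<'E'
from h import *
c=capture("scene"); save(c,"s3.png",(170,310,210,360),4)
w=capture("wrist"); save(w,"w3.png",None,1.3)
W=world(w); np.savez("w3.npz",W=W,im=w["image"])
E
```

```text
(no output)
```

View pics/s3.png

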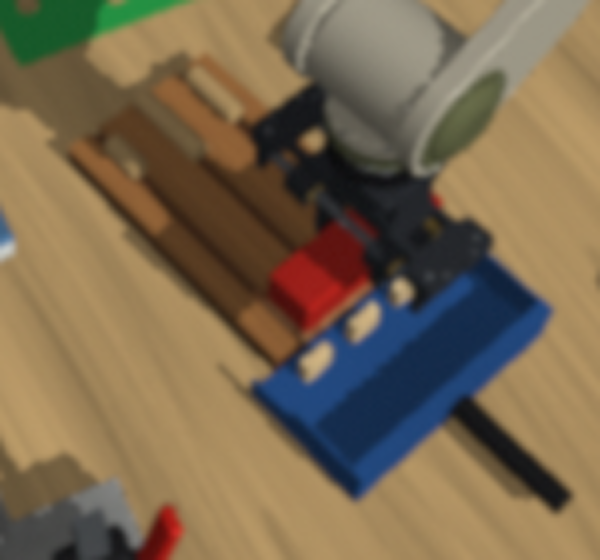

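View pics/w3.png

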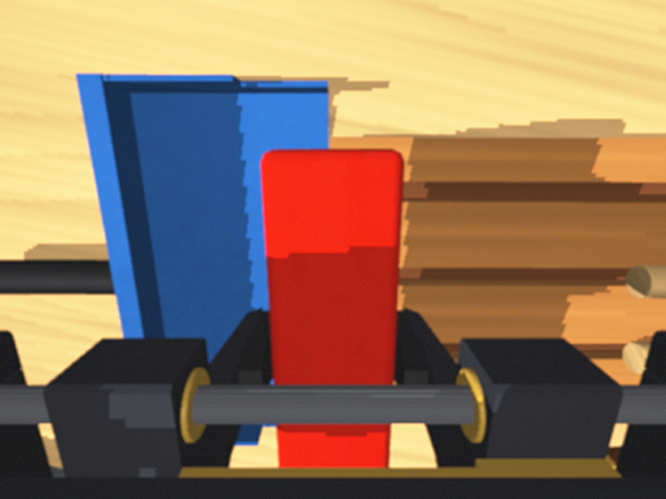

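```bash
python3 - <<'E'
from h import *
D=np.load("w3.npz"); W=D["W"]; hsv=cv2.cvtColor(D["im"],cv2.COLOR_RGB2HSV)
t=np.radians(11); d=W[...,:2]-[559.5,100.1]
x=d@[np.cos(t),np.sin(t)]; y=d@[-np.sin(t),np.cos(t)]
m=((y>130)&(y<250)&(np.abs(x)<100)&(hsv[...,0]<30)&(hsv[...,2]>60)&(W[...,2]<60)).astype(np.uint8)
n,l,s,c=cv2.connectedComponentsWithStats(m)
for i in range(1,n):
    if s[i,4]<60: continue
    k=l==i; print(s[i],"x",np.percentile(x[k],[2,50,98]).round(),"y",np.percentile(y[k],[2,50,98]).round(),"z",np.percentile(W[k][:,2],[2,50,98]).round(1))
f=(y>150)&(y<245)&(np.abs(x)<90)&(hsv[...,0]>100)&(hsv[...,0]<125)
for a in range(140,260,10):
    k=f&(y>a)&(y<a+10)
    if k.sum()>20: print(a,np.median(W[k][:,2]).round(1))
E
```

```text
[253  82   6  32 191] x [ 77.  88. 100.] y [130. 133. 134.] z [-1.1  0.7 25.2]
150 177.4
160 183.2
170 183.9
180 173.5
190 3.6
200 3.5
210 3.3
220 3.2
230 3.2
240 4.1
```

>>> {"fn": "play_rows", "kwargs": {
  "rows": [0, 0, 0, 0.06, -0.3, 0, -1, 0, 0, 0, 0.12, -0.6, 0, -1, 0, 0, 0, 0.18, -0.9, 0, -1, 0, 0, 0, 0.18, -0.9, 0, -1]
}}

```text
time_s: 8.93
tool_pos: [552.3, 138.3, 94.6]
tcp_rot: [-4.6, 89.9, -173.8]
ft_force: [0.3, 0.7, -1.8]
gripper_width: 44.7
```

```bash
python3 - <<'E'
from h import *
w=capture("wrist"); s=capture("scene"); save(w,"w4.png",None,1)
a=cv2.imread("pics/w4.png"); save(s,"s4.png",(200,300,260,360),3.84); b=cv2.imread("pics/s4.png")[:384]
cv2.imwrite("pics/ws4.png",np.hstack([a[:,:400],b]))
t=np.radians(11)
for nm,c in(("w",w),("s",s)):
    W=world(c); hsv=cv2.cvtColor(c["image"],cv2.COLOR_RGB2HSV)
    d=W[...,:2]-[559.5,100.1]; x=d@[np.cos(t),np.sin(t)]; y=d@[-np.sin(t),np.cos(t)]
    m=((y>130)&(y<250)&(np.abs(x)<100)&(hsv[...,0]<30)&(hsv[...,2]>50)&(W[...,2]<60)).astype(np.uint8)
    n,l,st,_=cv2.connectedComponentsWithStats(m)
    for i in range(1,n):
        if st[i,4]<15: continue
        k=l==i; print(nm,st[i,4],"x",np.percentile(x[k],[2,50,98]).round(),"y",np.percentile(y[k],[2,50,98]).round(),"z",np.percentile(W[k][:,2],[2,50,98]).round(1))
E
```

```text
w 146 x [ 83.  92. 100.] y [130. 133. 135.] z [-1.2  0.2  1.6]
w 775 x [-39.  26.  79.] y [130. 132. 134.] z [13.4 23.9 25.4]
w 1088 x [44. 57. 70.] y [149. 150. 159.] z [ 5.3 27.8 30.2]
w 947 x [-10.   5.  17.] y [149. 150. 159.] z [ 5.1 26.8 30.2]
w 359 x [-49. -36. -33.] y [149. 150. 158.] z [ 5.  18.9 29.7]
s 120 x [-80.   4.  82.] y [130. 134. 137.] z [ 9.1 20.4 25.1]
s 50 x [-63. -47. -34.] y [140. 157. 162.] z [-0.5 23.4 29.6]
s 50 x [-16.   4.  18.] y [141. 157. 162.] z [-0.6 24.  33.2]
s 53 x [41. 59. 72.] y [140. 157. 161.] z [-0.9 24.4 29.8]
```

View pics/ws4.png

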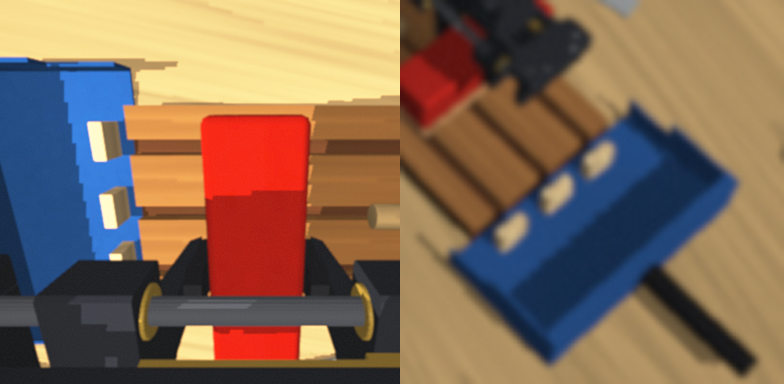

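All three offcuts are in the pan, standing on edge about 150 mm along rack y, with heights from 3 to 30 mm and clear of the rack end. Next I take the block back to its place.

>>> {"fn": "play_rows", "kwargs": {
  "rows": [0, 0, 0, -0.05, -0.33, 0, -1, 0, 0, 0, -0.11, -0.67, 0, -1, 0, 0, 0, -0.16, -1, 0, -1]
}}

```text
time_s: 9.4
tool_pos: [535.9, 40.0, 95.3]
tcp_rot: [-33.4, 90.0, 157.7]
ft_force: [-0.0, 1.5, -2.8]
gripper_width: 44.5
```

>>> {"fn": "play_rows", "kwargs": {
  "rows": [0, 0, 0, -0.05, -0.33, 0, -1, 0, 0, 0, -0.11, -0.67, 0, -1, 0, 0, 0, -0.16, -1, 0, -1]
}}

```text
time_s: 9.78
tool_pos: [520.2, -60.1, 95.4]
tcp_rot: [-52.9, 90.0, 138.1]
ft_force: [0.3, -0.1, -2.1]
gripper_width: 45.1
```

>>> {"fn": "play_rows", "kwargs": {
  "rows": [0, 0, -0.07, -0.05, -0.33, 0, -1, 0, 0, -0.14, -0.11, -0.67, 0, -1, 0, 0, -0.211, -0.16, -1, 0, -1]
}}

```text
time_s: 10.15
tool_pos: [504.4, -160.1, 95.4]
tcp_rot: [-40.9, 90.0, 131.0]
ft_force: [0.3, 0.5, -1.9]
gripper_width: 44.9
```

>>> {"fn": "play_rows", "kwargs": {
  "rows": [0, 0, 0, -0.05, -0.33, 0, -1, 0, 0, 0, -0.11, -0.67, 0, -1, 0, 0, 0, -0.16, -1, 0, -1]
}}

```text
time_s: 10.52
tool_pos: [488.6, -260.1, 95.3]
tcp_rot: [-49.3, 90.0, 122.7]
ft_force: [0.5, -1.3, -1.8]
gripper_width: 44.9
```

>>> {"fn": "play_rows", "kwargs": {
  "rows": [0, 0, 0, -0.05, -0.33, 0, -1, 0, 0, 0, -0.1, -0.67, 0, -1, 0, 0, 0, -0.14, -1, 0, -1]
}}

```text
time_s: 10.9
tool_pos: [474.8, -360.1, 95.2]
tcp_rot: [-56.0, 89.9, 116.1]
ft_force: [0.2, 0.6, -1.8]
gripper_width: 44.8
```

>>> {"fn": "play_rows", "kwargs": {
  "rows": [0, 0, 0, 0, -0.17, -0.05, -1, 0, 0, 0, 0, -0.345, -0.2, -1, 0, 0, 0, 0, -0.345, -0.4, -1, 0, 0, 0, 0, -0.345, -0.6, -1, 0, 0, 0, 0, -0.345, -0.6, -1]
}}

```text
time_s: 11.52
tool_pos: [474.4, -392.9, 33.9]
tcp_rot: [-45.3, 89.8, 126.8]
ft_force: [0.2, -0.1, -2.9]
gripper_width: 44.7
```

```bash
python3 - <<'E'
from h import *
from scipy.spatial.transform import Rotation as Ro
o=get_obs(); R=Ro.from_euler("xyz",o["tcp_rot"],degrees=True).as_matrix()
print(o["time_s"],o["tool_pos"],o["gripper_width"],o["ft_force"],"jaw",np.degrees(np.arctan2(R[1,1],R[0,1])), R[:,0])
E
```

```text
11.525 [ 474.38164549 -392.90634749   33.88150932] 44.69853664571804 [ 0.20961823 -0.08321813 -2.89920955] jaw -97.93506463564778 [-0.00238516  0.00319299 -0.99999206]
```

>>> {"fn": "play_rows", "kwargs": {
  "rows": [0, 0, 0, 0, 0, -0.04, -1, 0, 0, 0, 0, 0, -0.08, -1, 0, 0, 0, 0, 0, -0.11, -1, 0, 0, 0, 0, 0, -0.14, -1, 0, 0, 0, 0, 0, -0.155, -1, 0, 0, 0, 0, 0, -0.155, -1]
}}

```text
time_s: 12.28
tool_pos: [474.5, -394.7, 20.2]
tcp_rot: [160.4, 90.0, -27.6]
ft_force: [-0.2, -0.2, -2.5]
gripper_width: 44.6
```

>>> {"fn": "play_rows", "kwargs": {
  "rows": [0, 0, 0, 0, 0, -0.005, -1, 0, 0, 0, 0, 0, -0.01, -1, 0, 0, 0, 0, 0, -0.01, -1]
}}

```text
time_s: 12.65
tool_pos: [474.5, -394.7, 20.0]
tcp_rot: [118.1, 90.0, -69.9]
ft_force: [-0.7, 2.8, 5.9]
gripper_width: 44.8
```

>>> {"fn": "play_rows", "kwargs": {
  "rows": [0, 0, 0, 0, 0, 0, 0, 0, 0, 0, 0, 0, 0, 1, 0, 0, 0, 0, 0, 0, 1, 0, 0, 0, 0, 0, 0, 1],
  "force": 8
}}

```text
time_s: 13.15
tool_pos: [474.4, -394.7, 19.1]
tcp_rot: [-26.4, 90.0, 145.6]
ft_force: [0.2, -0.5, 0.7]
gripper_width: 72.7
```

>>> {"fn": "play_rows", "kwargs": {
  "rows": [0, 0, 0, 0, 0, 0.3, 1, 0, 0, 0, 0, 0, 0.7, 1, 0, 0, 0, 0, 0, 1, 1, 0, 0, 0, 0, 0, 1, 1]
}}

```text
time_s: 13.65
tool_pos: [475.1, -395.4, 121.2]
tcp_rot: [137.7, 89.8, -50.3]
ft_force: [-0.5, 0.0, -1.4]
gripper_width: 88.6
```

>>> {"fn": "play_rows", "kwargs": {
  "rows": [0, 0, 0.11, 0, 0.25, 0.1, 0.3, 0, 0, 0.22, -0.02, 0.5, 0.2, 0.3, 0, 0, 0.33, -0.04, 0.75, 0.2, 0.3, 0, 0, 0.44, -0.06, 1, 0.2, 0.3]
}}

```text
time_s: 14.15
tool_pos: [467.9, -293.5, 137.7]
tcp_rot: [-76.8, 89.9, 135.2]
ft_force: [0.9, -0.1, 0.2]
gripper_width: 57.2
```

>>> {"fn": "play_rows", "kwargs": {
  "rows": [0, 0, 0.11, 0, 0.25, 0, 0.3, 0, 0, 0.22, -0.02, 0.5, 0, 0.3, 0, 0, 0.33, -0.04, 0.75, 0, 0.3, 0, 0, 0.438, -0.06, 1, 0, 0.3, 0, 0, 0.438, -0.06, 1, 0, 0.3]
}}

```text
time_s: 14.78
tool_pos: [462.0, -193.4, 138.1]
tcp_rot: [-108.2, 89.9, 142.9]
ft_force: [0.3, 0.3, 1.0]
gripper_width: 57.3
```

```bash
cat >> h.py <<'E'
from scipy.spatial.transform import Rotation as Ro
def st():
    o=get_obs(); R=Ro.from_euler("xyz",o["tcp_rot"],degrees=True).as_matrix()
    print("t",o["time_s"],"tcp",o["tool_pos"].round(1),"w %.1f"%o["gripper_width"],"f",o["ft_force"].round(1),"jaw %.1f"%np.degrees(np.arctan2(R[1,1],R[0,1])),"j",o["joint_positions"].round())
def blobs(c,box,lo,hi,minA=40):
    W=world(c); x,y,z=np.moveaxis(W,-1,0)
    m=((x>box[0])&(x<box[1])&(y>box[2])&(y<box[3])&(z>lo)&(z<hi)&(c["depth"]>0)).astype(np.uint8)
    n,l,s,_=cv2.connectedComponentsWithStats(m,connectivity=4)
    for i in range(1,n):
        if s[i,4]<minA: continue
        P=W[l==i]; r=cv2.minAreaRect(P[:,:2].astype(np.float32))
        q=P[:,:2]-P[:,:2].mean(0); w,v=np.linalg.eigh(q.T@q); a=np.degrees(np.arctan2(v[1,1],v[0,1]))
        print(s[i,4],"mean",P.mean(0).round(1),"rect",np.round(r[0],1),np.round(r[1],1),"pca %.1f"%(a%180),"zmax %.1f"%np.percentile(P[:,2],95))
E
python3 - <<'E'
from h import *
st()
c=capture("wrist"); save(c,"w5.png",None,1)
blobs(c,(420,650,-260,-120),11,30)
t=capture("top"); print("top block/pins"); blobs(t,(390,560,-480,-310),44,60); blobs(t,(420,650,-260,-120),10,30)
E
```

```text
t 14.775 tcp [ 462.  -193.4  138.1] w 57.3 f [0.3 0.3 1. ] jaw -18.9 j [-36.  21.  98.   0.  61. -17.]
1343 mean [ 533.1 -183.4   19.8] rect [ 534.3 -185. ] [59.8 20. ] pca 81.7 zmax 22.5
1006 mean [ 611.  -204.5   19.4] rect [ 612.8 -206. ] [40.2 19.5] pca 73.1 zmax 22.7
1673 mean [ 461.8 -183.4   19.7] rect [ 460.8 -185.6] [80.2 20. ] pca 71.0 zmax 22.5
top block/pins
479 mean [ 509.8 -397.4   50.3] rect [ 506.7 -397. ] [46.2 86.5] pca 177.4 zmax 53.5
99 mean [ 612.3 -205.2   20.1] rect [ 613.3 -205.4] [39.8 19.4] pca 71.6 zmax 24.7
156 mean [ 533.7 -184.    20.1] rect [ 534.1 -184.3] [60.4 19.6] pca 81.2 zmax 24.4
128 mean [ 465.7 -169.6   19.7] rect [ 465.8 -170.1] [49.2 19.8] pca 72.5 zmax 24.7
```

>>> {"fn": "play_rows", "kwargs": {
  "rows": [0, 0, 0, -0.016, 0.095, -0.3, 0.3, 0, 0, 0, -0.016, 0.095, -0.7, 0.3, 0, 0, 0, -0.016, 0.095, -0.95, 0.3, 0, 0, 0, -0.016, 0.095, -0.95, 0.3]
}}

```text
time_s: 15.38
tool_pos: [460.0, -185.4, 42.6]
tcp_rot: [-105.5, 89.8, 145.4]
ft_force: [-0.6, 0.7, 1.0]
gripper_width: 57.3
```

>>> {"fn": "play_rows", "kwargs": {
  "rows": [0, 0, 0, 0, 0, -0.15, 0.1, 0, 0, 0, 0, 0, -0.28, 0.1, 0, 0, 0, 0, 0, -0.36, 0.1, 0, 0, 0, 0, 0, -0.39, 0.1, 0, 0, 0, 0, 0, -0.39, 0.1]
}}

```text
time_s: 16.0
tool_pos: [460.9, -185.2, 5.3]
tcp_rot: [80.3, 90.0, -28.7]
ft_force: [0.1, -0.1, -0.7]
gripper_width: 48.5
```

>>> {"fn": "play_rows", "kwargs": {
  "rows": [0, 0, 0, 0, 0, 0, -1, 0, 0, 0, 0, 0, 0, -1, 0, 0, 0, 0, 0, 0, -1, 0, 0, 0, 0, 0, 0, -1, 0, 0, 0, 0, 0, 0, -1],
  "force": 8
}}

```text
time_s: 16.62
tool_pos: [460.9, -185.2, 5.4]
tcp_rot: [72.6, 90.0, -36.4]
ft_force: [-0.9, -0.0, 1.8]
gripper_width: 19.2
```

```bash
python3 -c "
from h import *
st()"
```

```text
t 16.625 tcp [ 460.9 -185.2    5.4] w 19.2 f [-0.9 -0.   1.8] jaw -19.0 j [-35.  33. 104.  -0.  43. -16.]
```

>>> {"fn": "play_rows", "kwargs": {
  "rows": [0, 0, 0, 0, 0, 0.2, -1, 0, 0, 0, 0, 0, 0.5, -1, 0, 0, 0, 0, 0, 0.9, -1]
}}

```text
time_s: 17.0
tool_pos: [460.4, -184.9, 95.6]
tcp_rot: [-107.2, 89.9, 143.9]
ft_force: [1.1, 0.2, -0.2]
gripper_width: 19.9
```

>>> {"fn": "play_rows", "kwargs": {
  "rows": [0, 0, 0.1, 0.1, 0.3, 0, -1, 0, 0, 0.21, 0.21, 0.66, 0, -1, 0, 0, 0.333, 0.32, 1, 0, -1]
}}

```text
time_s: 17.38
tool_pos: [493.0, -84.1, 95.2]
tcp_rot: [-133.2, 90.0, 147.8]
ft_force: [0.5, 0.1, -0.1]
gripper_width: 19.6
```

>>> {"fn": "play_rows", "kwargs": {
  "rows": [0, 0, 0, 0.1, 0.33, 0, -1, 0, 0, 0, 0.21, 0.66, 0, -1, 0, 0, 0, 0.32, 1, 0, -1]
}}

```text
time_s: 17.75
tool_pos: [525.0, 15.9, 95.2]
tcp_rot: [-103.1, 90.0, 177.6]
ft_force: [0.3, -0.1, 0.5]
gripper_width: 19.8
```

>>> {"fn": "play_rows", "kwargs": {
  "rows": [0, 0, 0, 0.1, 0.35, 0, -1, 0, 0, 0, 0.21, 0.7, 0, -1, 0, 0, 0, 0.309, 1, 0, -1]
}}

```text
time_s: 18.12
tool_pos: [555.9, 116.2, 95.1]
tcp_rot: [-98.6, 90.0, -178.0]
ft_force: [-0.1, 0.7, -0.0]
gripper_width: 19.7
```

>>> {"fn": "play_rows", "kwargs": {
  "rows": [0, 0, 0, 0, 0.049, -0.2, -1, 0, 0, 0, 0, 0.049, -0.4, -1, 0, 0, 0, 0, 0.049, -0.55, -1, 0, 0, 0, 0, 0.049, -0.55, -1]
}}

```text
time_s: 18.62
tool_pos: [555.2, 119.6, 39.3]
tcp_rot: [-100.1, 89.9, -179.4]
ft_force: [0.1, -0.3, 0.7]
gripper_width: 19.6
```

```bash
python3 - <<'E'
from h import *
st()
c=capture("wrist"); save(c,"w6.png",None,1.5)
E
```

```text
t 18.625 tcp [555.2 119.6  39.3] w 19.6 f [ 0.1 -0.3  0.7] jaw 10.7 j [  0.  36.  90.  -0.  54. -10.]
```

View pics/w6.png

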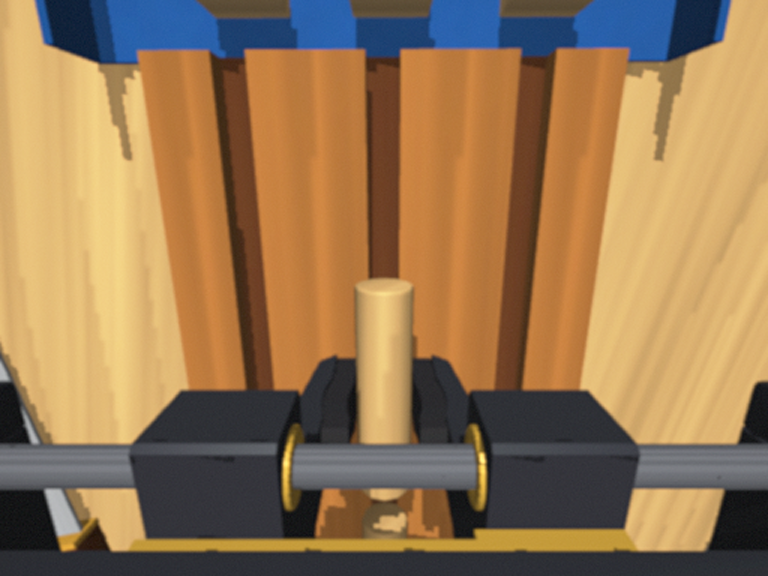

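The long pin is straight in the hand and centred over the middle groove (pin at 384,370, groove at 384,170). I lower and release it.

>>> {"fn": "play_rows", "kwargs": {
  "rows": [0, 0, 0, 0, 0, -0.05, -1, 0, 0, 0, 0, 0, -0.09, -1, 0, 0, 0, 0, 0, -0.12, -1, 0, 0, 0, 0, 0, -0.14, -1, 0, 0, 0, 0, 0, -0.148, -1, 0, 0, 0, 0, 0, -0.148, -1]
}}

```text
time_s: 19.42
tool_pos: [555.8, 119.7, 25.6]
tcp_rot: [65.3, 90.0, -14.1]
ft_force: [-0.8, 0.1, 2.9]
gripper_width: 19.5
```

>>> {"fn": "play_rows", "kwargs": {
  "rows": [0, 0, 0, 0, 0, 0, -0.4, 0, 0, 0, 0, 0, 0, -0.15, 0, 0, 0, 0, 0, 0, -0.15, 0, 0, 0, 0, 0, 0, -0.15]
}}

```text
time_s: 19.92
tool_pos: [555.7, 119.7, 25.4]
tcp_rot: [-128.9, 90.0, 151.8]
ft_force: [-0.6, -0.0, -0.5]
gripper_width: 37.1
```

>>> {"fn": "play_rows", "kwargs": {
  "rows": [0, 0, 0, 0, 0, 0.15, -0.15, 0, 0, 0, 0, 0, 0.5, -0.15, 0, 0, 0, 0, 0, 0.9, -0.15]
}}

```text
time_s: 20.3
tool_pos: [555.6, 119.7, 117.2]
tcp_rot: [-7.7, 90.0, -87.0]
ft_force: [-0.6, -1.1, -0.8]
gripper_width: 37.5
```

>>> {"fn": "play_rows", "kwargs": {
  "rows": [0, 0, -0.11, -0.03, -0.4, 0, 0.1, 0, 0, -0.219, -0.07, -1, 0, 0.1]
}}

```text
time_s: 20.55
tool_pos: [549.0, 19.5, 117.0]
tcp_rot: [92.2, 89.9, -7.0]
ft_force: [1.3, 0.1, -0.8]
gripper_width: 48.6
```

>>> {"fn": "play_rows", "kwargs": {
  "rows": [0, 0, 0, -0.03, -0.5, 0, 0.1, 0, 0, 0, -0.07, -1, 0, 0.1]
}}

```text
time_s: 20.8
tool_pos: [541.7, -82.0, 116.7]
tcp_rot: [79.6, 89.9, -19.4]
ft_force: [0.7, -1.0, -0.9]
gripper_width: 48.2
```

>>> {"fn": "play_rows", "kwargs": {
  "rows": [0, 0, 0, -0.03, -0.5, 0, 0.1, 0, 0, 0, -0.075, -1, 0, 0.1, 0, 0, 0, -0.075, -1, 0, 0.1]
}}

```text
time_s: 21.18
tool_pos: [534.0, -183.1, 116.4]
tcp_rot: [58.9, 89.9, -40.3]
ft_force: [0.6, 1.4, 0.3]
gripper_width: 48.6
```

```bash
python3 - <<'E'
from h import *
st()
c=capture("wrist"); blobs(c,(420,650,-260,-120),11,30)
t=capture("top"); print("rack"); blobs(t,(480,660,-40,230),29,60); print("block"); blobs(t,(390,570,-480,-310),44,60)
E
```

```text
t 21.175 tcp [ 534.  -183.1  116.4] w 48.6 f [0.6 1.4 0.3] jaw -9.3 j [-31.  30.  88.  -0.  62. -22.]
1399 mean [ 534.6 -183.1   19.8] rect [ 534.  -184.9] [59.9 19.2] pca 81.5 zmax 22.5
969 mean [ 611.8 -204.3   19.5] rect [ 613.1 -206.2] [40.4 19.4] pca 72.2 zmax 22.6
rack
105 mean [626.3  21.1  39.8] rect [628.3  21.8] [22.5 39.3] pca 99.6 zmax 44.4
212 mean [575.5  11.4  39.6] rect [575.9  11.5] [20.6 79.4] pca 100.8 zmax 43.9
213 mean [554.7 119.3  39.8] rect [555.3 119.1] [20.  79.1] pca 101.0 zmax 44.2
160 mean [524.7   2.   40.1] rect [524.9   1.9] [19.5 59.6] pca 101.0 zmax 44.6
block
899 mean [ 473.5 -392.    50.3] rect [ 475.2 -393.1] [ 46.4 150. ] pca 171.4 zmax 53.5
```

>>> {"fn": "play_rows", "kwargs": {
  "rows": [0, 0, 0, 0, -0.045, -0.25, 0.1, 0, 0, 0, 0, -0.045, -0.55, 0.1, 0, 0, 0, 0, -0.045, -0.75, 0.1, 0, 0, 0, 0, -0.045, -0.75, 0.1]
}}

```text
time_s: 21.78
tool_pos: [533.9, -183.1, 39.7]
tcp_rot: [-114.5, 89.9, 146.5]
ft_force: [-0.7, -0.5, 1.5]
gripper_width: 48.1
```

>>> {"fn": "play_rows", "kwargs": {
  "rows": [0, 0, 0, 0, 0, -0.13, 0.1, 0, 0, 0, 0, 0, -0.25, 0.1, 0, 0, 0, 0, 0, -0.32, 0.1, 0, 0, 0, 0, 0, -0.352, 0.1, 0, 0, 0, 0, 0, -0.352, 0.1]
}}

```text
time_s: 22.4
tool_pos: [534.2, -184.8, 5.2]
tcp_rot: [-116.8, 90.0, 144.2]
ft_force: [0.5, 0.5, 0.2]
gripper_width: 48.3
```

>>> {"fn": "play_rows", "kwargs": {
  "rows": [0, 0, 0, 0, 0, 0, -1, 0, 0, 0, 0, 0, 0, -1, 0, 0, 0, 0, 0, 0, -1, 0, 0, 0, 0, 0, 0, -1, 0, 0, 0, 0, 0, 0, -1],
  "force": 8
}}

```text
time_s: 23.02
tool_pos: [534.3, -184.8, 5.3]
tcp_rot: [62.4, 90.0, -36.6]
ft_force: [-0.3, -0.2, 2.0]
gripper_width: 19.9
```

>>> {"fn": "play_rows", "kwargs": {
  "rows": [0, 0, 0, 0, 0, 0.2, -1, 0, 0, 0, 0, 0, 0.5, -1, 0, 0, 0, 0, 0, 0.9, -1]
}}

```text
time_s: 23.4
tool_pos: [533.8, -184.5, 95.6]
tcp_rot: [-112.0, 89.9, 149.0]
ft_force: [0.3, -1.0, 0.0]
gripper_width: 19.7
```

>>> {"fn": "play_rows", "kwargs": {
  "rows": [0, 0, 0.07, -0.03, 0.3, 0, -1, 0, 0, 0.14, -0.07, 0.66, 0, -1, 0, 0, 0.217, -0.1, 1, 0, -1]
}}

```text
time_s: 23.78
tool_pos: [523.9, -83.7, 95.2]
tcp_rot: [-151.3, 90.0, 129.4]
ft_force: [0.4, 1.1, -0.1]
gripper_width: 19.7
```

>>> {"fn": "play_rows", "kwargs": {
  "rows": [0, 0, 0, -0.03, 0.33, 0, -1, 0, 0, 0, -0.07, 0.66, 0, -1, 0, 0, 0, -0.1, 1, 0, -1]
}}

```text
time_s: 24.15
tool_pos: [514.0, 16.3, 95.2]
tcp_rot: [103.6, 90.0, 24.0]
ft_force: [-0.2, 0.4, -0.3]
gripper_width: 19.3
```

>>> {"fn": "play_rows", "kwargs": {
  "rows": [0, 0, 0, -0.03, 0.35, 0, -1, 0, 0, 0, -0.07, 0.7, 0, -1, 0, 0, 0, -0.098, 0.946, 0, -1, 0, 0, 0, -0.098, 0.946, 0, -1]
}}

```text
time_s: 24.65
tool_pos: [504.1, 110.9, 95.2]
tcp_rot: [-108.8, 90.0, 171.8]
ft_force: [0.2, 0.2, -0.3]
gripper_width: 19.5
```

>>> {"fn": "play_rows", "kwargs": {
  "rows": [0, 0, 0, 0, 0, -0.2, -1, 0, 0, 0, 0, 0, -0.4, -1, 0, 0, 0, 0, 0, -0.55, -1, 0, 0, 0, 0, 0, -0.55, -1]
}}

```text
time_s: 25.15
tool_pos: [504.1, 109.3, 39.5]
tcp_rot: [-98.7, 89.9, -178.2]
ft_force: [0.6, 0.1, 0.5]
gripper_width: 19.6
```

```bash
python3 - <<'E'
from h import *
st()
c=capture("wrist"); save(c,"w7.png",None,1.0)
E
```

```text
t 25.15 tcp [504.1 109.3  39.5] w 19.6 f [0.6 0.1 0.5] jaw 10.5 j [ -1.  31. 100.  -0.  49. -11.]
```

View pics/w7.png

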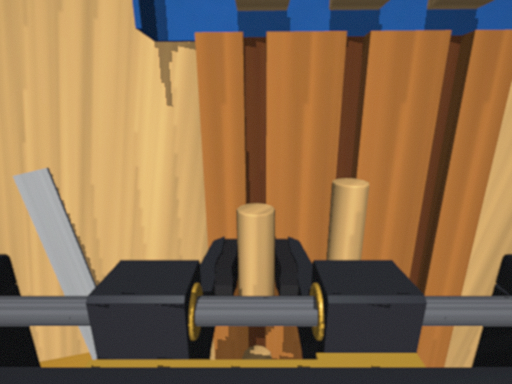

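The medium pin is centred over the left groove (pin at 256,250, groove at 256,120). The long pin rests in the middle groove. I lower and release the medium pin, then go to the short one.

>>> {"fn": "play_rows", "kwargs": {
  "rows": [0, 0, 0, 0, 0, -0.05, -1, 0, 0, 0, 0, 0, -0.09, -1, 0, 0, 0, 0, 0, -0.12, -1, 0, 0, 0, 0, 0, -0.14, -1, 0, 0, 0, 0, 0, -0.15, -1, 0, 0, 0, 0, 0, -0.15, -1]
}}

```text
time_s: 25.95
tool_pos: [504.5, 109.9, 25.4]
tcp_rot: [71.9, 90.0, -7.6]
ft_force: [-1.0, 0.8, 2.8]
gripper_width: 19.8
```

>>> {"fn": "play_rows", "kwargs": {
  "rows": [0, 0, 0, 0, 0, 0, -0.4, 0, 0, 0, 0, 0, 0, -0.15, 0, 0, 0, 0, 0, 0, -0.15, 0, 0, 0, 0, 0, 0, -0.15]
}}

```text
time_s: 26.45
tool_pos: [504.4, 109.8, 25.2]
tcp_rot: [-101.5, 90.0, 179.0]
ft_force: [-0.1, 0.0, 0.7]
gripper_width: 37.7
```

>>> {"fn": "play_rows", "kwargs": {
  "rows": [0, 0, 0, 0, 0, 0.15, -0.15, 0, 0, 0, 0, 0, 0.5, -0.15, 0, 0, 0, 0, 0, 0.9, -0.15]
}}

```text
time_s: 26.82
tool_pos: [504.2, 109.8, 117.0]
tcp_rot: [-105.6, 90.0, 174.9]
ft_force: [0.6, -0.1, -0.7]
gripper_width: 37.3
```

>>> {"fn": "play_rows", "kwargs": {
  "rows": [0, 0, -0.1, 0.1, -0.3, 0, 0.1, 0, 0, -0.21, 0.2, -0.65, 0, 0.1, 0, 0, -0.317, 0.3, -1, 0, 0.1]
}}

```text
time_s: 27.2
tool_pos: [534.8, 8.8, 116.5]
tcp_rot: [97.1, 89.9, -11.2]
ft_force: [0.8, 0.1, 0.4]
gripper_width: 48.4
```

>>> {"fn": "play_rows", "kwargs": {
  "rows": [0, 0, 0, 0.15, -0.5, 0, 0.1, 0, 0, 0, 0.3, -1, 0, 0.1]
}}

```text
time_s: 27.45
tool_pos: [564.9, -91.7, 116.5]
tcp_rot: [89.4, 89.9, -18.6]
ft_force: [0.1, 0.6, 0.1]
gripper_width: 48.5
```

>>> {"fn": "play_rows", "kwargs": {
  "rows": [0, 0, 0, 0.15, -0.5, 0, 0.1, 0, 0, 0, 0.3, -1, 0, 0.1, 0, 0, 0, 0.3, -1, 0, 0.1]
}}

```text
time_s: 27.82
tool_pos: [594.7, -193.3, 115.9]
tcp_rot: [68.3, 89.9, -39.9]
ft_force: [-0.7, 0.5, -0.6]
gripper_width: 48.7
```

```bash
python3 - <<'E'
from h import *
st()
c=capture("wrist"); blobs(c,(420,650,-260,-120),11,30)
t=capture("top"); print("rack"); blobs(t,(480,660,-40,230),29,60)
E
```

```text
t 27.825 tcp [ 594.7 -193.3  115.9] w 48.7 f [-0.7  0.5 -0.6] jaw -18.3 j [-29.  37.  76.  -0.  67. -10.]
965 mean [ 613.8 -204.8   19.5] rect [ 613.9 -206.2] [40.2 19.7] pca 73.0 zmax 22.4
rack
103 mean [626.3  21.2  39.7] rect [626.8  21.4] [19.4 39.4] pca 99.7 zmax 43.9
212 mean [575.6  11.4  39.8] rect [577.1  11.9] [22.1 79. ] pca 101.0 zmax 44.5
214 mean [554.8 119.   39.8] rect [555.2 118.9] [20.2 79.5] pca 101.1 zmax 44.6
158 mean [524.5   2.2  40. ] rect [524.9   2.1] [19.5 59.3] pca 100.5 zmax 44.5
161 mean [503.9 109.5  39.9] rect [504.  109.7] [19.8 59.8] pca 101.0 zmax 44.3
```

>>> {"fn": "play_rows", "kwargs": {
  "rows": [0, 0, 0, 0.1, -0.08, 0, 0.1, 0, 0, 0, 0.19, -0.158, -0.25, 0.1, 0, 0, 0, 0.19, -0.158, -0.55, 0.1, 0, 0, 0, 0.19, -0.158, -0.75, 0.1, 0, 0, 0, 0.19, -0.158, -0.75, 0.1]
}}

```text
time_s: 28.55
tool_pos: [612.9, -204.8, 39.4]
tcp_rot: [-102.7, 89.9, 149.3]
ft_force: [0.0, -0.6, 0.7]
gripper_width: 48.7
```

>>> {"fn": "play_rows", "kwargs": {
  "rows": [0, 0, 0, 0, 0, -0.13, 0.1, 0, 0, 0, 0, 0, -0.25, 0.1, 0, 0, 0, 0, 0, -0.32, 0.1, 0, 0, 0, 0, 0, -0.35, 0.1, 0, 0, 0, 0, 0, -0.35, 0.1]
}}

```text
time_s: 29.18
tool_pos: [613.5, -206.0, 5.2]
tcp_rot: [92.5, 90.0, -15.5]
ft_force: [-0.2, -0.4, 0.5]
gripper_width: 48.4
```

>>> {"fn": "play_rows", "kwargs": {
  "rows": [0, 0, 0, 0, 0, 0, -1, 0, 0, 0, 0, 0, 0, -1, 0, 0, 0, 0, 0, 0, -1, 0, 0, 0, 0, 0, 0, -1, 0, 0, 0, 0, 0, 0, -1],
  "force": 8
}}

```text
time_s: 29.8
tool_pos: [613.5, -206.0, 5.4]
tcp_rot: [85.5, 90.0, -22.6]
ft_force: [0.1, 0.1, 1.1]
gripper_width: 19.4
```

>>> {"fn": "play_rows", "kwargs": {
  "rows": [0, 0, 0, 0, 0, 0.2, -1, 0, 0, 0, 0, 0, 0.5, -1, 0, 0, 0, 0, 0, 0.9, -1]
}}

```text
time_s: 30.18
tool_pos: [613.2, -205.8, 97.0]
tcp_rot: [-101.7, 90.0, 150.3]
ft_force: [0.7, -0.2, 1.0]
gripper_width: 19.8
```

>>> {"fn": "play_rows", "kwargs": {
  "rows": [0, 0, 0.1, 0, 0.3, 0, -1, 0, 0, 0.2, -0.01, 0.66, 0, -1, 0, 0, 0.317, -0.02, 1, 0, -1]
}}

```text
time_s: 30.55
tool_pos: [611.5, -105.0, 96.8]
tcp_rot: [61.7, 89.9, -17.5]
ft_force: [-0.1, 0.5, -0.3]
gripper_width: 19.6
```

>>> {"fn": "play_rows", "kwargs": {
  "rows": [0, 0, 0, 0, 0.33, 0, -1, 0, 0, 0, -0.01, 0.66, 0, -1, 0, 0, 0, -0.02, 1, 0, -1]
}}

```text
time_s: 30.92
tool_pos: [609.6, -5.0, 96.7]
tcp_rot: [68.1, 89.9, -11.4]
ft_force: [0.5, -0.1, -0.3]
gripper_width: 19.9
```

>>> {"fn": "play_rows", "kwargs": {
  "rows": [0, 0, 0, -0.01, 0.35, 0, -1, 0, 0, 0, -0.02, 0.7, 0, -1, 0, 0, 0, -0.03, 1, 0, -1]
}}

```text
time_s: 31.3
tool_pos: [606.6, 95.4, 96.7]
tcp_rot: [79.7, 89.9, 0.2]
ft_force: [0.8, 0.8, -0.7]
gripper_width: 19.8
```

>>> {"fn": "play_rows", "kwargs": {
  "rows": [0, 0, 0, 0, 0.2, 0, -1, 0, 0, 0, 0, 0.356, -0.15, -1, 0, 0, 0, 0, 0.356, -0.35, -1, 0, 0, 0, 0, 0.356, -0.55, -1, 0, 0, 0, 0, 0.356, -0.55, -1]
}}

```text
time_s: 31.92
tool_pos: [605.5, 129.3, 38.3]
tcp_rot: [-97.7, 89.8, -177.2]
ft_force: [0.3, -0.3, 0.3]
gripper_width: 20.0
```

```bash
python3 - <<'E'
from h import *
st()
c=capture("wrist"); save(c,"w8.png",None,1.0)
E
```

```text
t 31.925 tcp [605.5 129.3  38.3] w 20.0 f [ 0.3 -0.3  0.3] jaw 10.5 j [ 1. 42. 80. -0. 58. -9.]
```

View pics/w8.png

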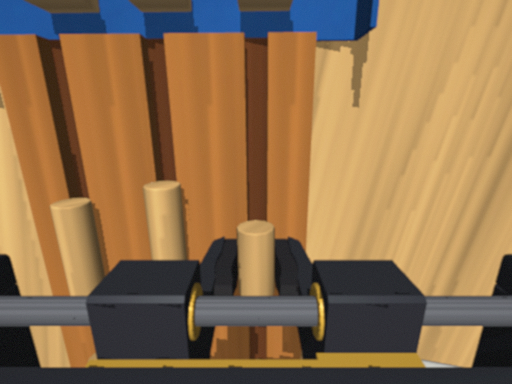

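The short pin is centred over the right groove (pin at 256,250, groove at 256,120). I lower it, release and retreat.

>>> {"fn": "play_rows", "kwargs": {
  "rows": [0, 0, 0, 0, 0, -0.05, -1, 0, 0, 0, 0, 0, -0.09, -1, 0, 0, 0, 0, 0, -0.12, -1, 0, 0, 0, 0, 0, -0.14, -1, 0, 0, 0, 0, 0, -0.15, -1, 0, 0, 0, 0, 0, -0.15, -1]
}}

```text
time_s: 32.72
tool_pos: [606.5, 129.7, 25.4]
tcp_rot: [80.2, 90.0, 0.7]
ft_force: [-0.2, 0.3, 1.1]
gripper_width: 19.7
```

>>> {"fn": "play_rows", "kwargs": {
  "rows": [0, 0, 0, 0, 0, 0, -0.4, 0, 0, 0, 0, 0, 0, -0.15, 0, 0, 0, 0, 0, 0, -0.15, 0, 0, 0, 0, 0, 0, -0.15]
}}

```text
time_s: 33.22
tool_pos: [606.4, 129.6, 25.2]
tcp_rot: [-91.9, 90.0, -171.4]
ft_force: [-0.7, 0.2, -0.0]
gripper_width: 37.6
```

>>> {"fn": "play_rows", "kwargs": {
  "rows": [0, 0, 0, 0, 0, 0.15, -0.15, 0, 0, 0, 0, 0, 0.5, -0.15, 0, 0, 0, 0, 0, 1, -0.15]
}}

```text
time_s: 33.6
tool_pos: [605.9, 129.6, 126.5]
tcp_rot: [-98.2, 89.9, -177.7]
ft_force: [0.1, -0.5, 0.6]
gripper_width: 37.5
```

>>> {"fn": "play_rows", "kwargs": {
  "rows": [0, 0, 0, -0.4, -0.3, 0.3, 0, 0, 0, 0, -0.7, -0.65, 0.7, 0, 0, 0, 0, -1, -1, 1, 0]
}}

```text
time_s: 33.98
tool_pos: [505.5, 28.8, 227.9]
tcp_rot: [67.4, 89.8, -12.1]
ft_force: [0.5, -0.1, 0.2]
gripper_width: 43.8
```

>>> {"fn": "play_rows", "kwargs": {
  "rows": [0, 0, 0, -0.3, -0.5, 0, 0, 0, 0, 0, -0.7, -1, 0, 0, 0, 0, 0, -0.7, -1, 0, 0, 0, 0, 0, -0.7, -1, 0, 0]
}}

```text
time_s: 34.48
tool_pos: [436.8, -70.2, 226.0]
tcp_rot: [66.4, 89.9, -13.2]
ft_force: [-0.6, 0.7, 0.4]
gripper_width: 44.2
```

>>> {"fn": "play_rows", "kwargs": {
  "rows": [0, 0, 0, -0.3, -0.5, 0, 0, 0, 0, 0, -0.5, -1, 0, 0, 0, 0, 0, -0.5, -1, 0, 0, 0, 0, 0, -0.5, -1, 0, 0]
}}

```text
time_s: 34.98
tool_pos: [387.2, -169.4, 225.3]
tcp_rot: [138.5, 90.0, 59.0]
ft_force: [0.0, 0.2, 0.2]
gripper_width: 44.3
```

```bash
python3 - <<'E'
from h import *
st()
t=capture("top"); save(t,"t9.png"); print("rack"); blobs(t,(480,660,-40,230),29,60); print("block"); blobs(t,(390,570,-480,-310),44,60)
print("pan"); blobs(t,(460,660,215,300),20,60,15)
E
```

```text
t 34.975 tcp [ 387.2 -169.4  225.3] w 44.3 f [0.  0.2 0.2] jaw 10.6 j [-40.   6. 103.   0.  71. -50.]
rack
104 mean [626.2  21.1  39.7] rect [626.8  21.4] [19.6 39.2] pca 99.3 zmax 43.2
108 mean [605.5 129.2  39.5] rect [606.2 129.5] [19.9 40. ] pca 100.9 zmax 44.2
211 mean [575.5  11.5  39.8] rect [576.2  11.6] [20.  79.3] pca 100.8 zmax 44.2
213 mean [554.8 119.   39.7] rect [555.4 119.3] [19.8 80. ] pca 100.7 zmax 44.0
159 mean [524.7   2.   40.3] rect [524.9   2. ] [19.5 59.4] pca 101.0 zmax 45.5
160 mean [504.1 109.2  39.7] rect [504.3 109.6] [19.4 59.8] pca 100.3 zmax 43.9
block
925 mean [ 474.7 -391.6   50.2] rect [ 475.1 -392.5] [ 45.9 149.7] pca 172.3 zmax 53.4
pan
31 mean [635.1 278.1  28.2] rect [635.6 276.4] [ 3.4 46.8] pca 101.0 zmax 38.1
100 mean [605.4 230.   24.5] rect [605.5 229.9] [24.1 32.3] pca 110.1 zmax 27.0
44 mean [585.1 262.3  28.6] rect [585.4 262.5] [27.3 10.6] pca 11.7 zmax 33.1
120 mean [562.1 226.2  24.5] rect [561.4 225.4] [40.3 23.9] pca 3.8 zmax 28.3
45 mean [532.7 252.2  28.2] rect [532.8 252.6] [27.8 10.5] pca 11.2 zmax 31.0
61 mean [511.2 222.1  24.2] rect [509.8 222.8] [38.9 11.9] pca 3.6 zmax 26.9
42 mean [483.1 242.7  29.2] rect [483.1 243. ] [27.5  9.8] pca 12.5 zmax 31.6
```

View pics/t9.png

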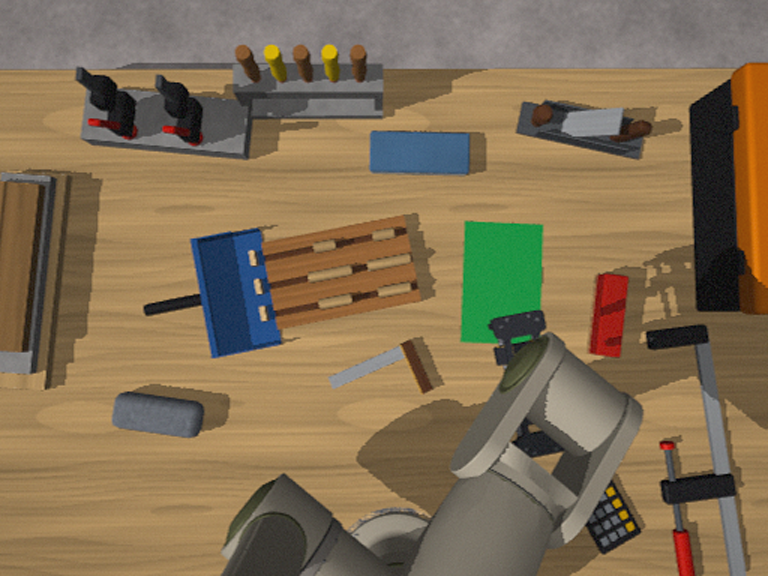

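All three pins lie in the rows with their matching samples, and the three offcuts are in the pan at (252,258), (258,286) and (263,313). The block stands at (608,315), and the bystanders look unmoved. I'm handing it in.

```bash
python3 -c "
from cell import *
print(sign_off())"
```

```text
the job is handed in; nothing more can be done
None
```

I finished the job and handed it in at about 35 s of the 72 s allowed. The sign-off gives no verdict, so what follows is from my own last measurements.

- **Sweep:** With the red block held, I swept all three offcuts off the rack into the dustpan, touching them only with the block. I then stood the block back on its sole. Its top measures 50 mm above the bench, and it is about 2–3 mm from where it started.
- **Pins:** The short pin is in row_c, the long in row_b and the medium in row_a, each with the sample of the same length. I set each one down at contact height before letting go. All three measure on the groove lines to within about 1 mm and at the same height as the samples. The samples moved by no more than the measuring error.
- **Bystanders:** The other things on the bench look unmoved in the last picture. I compared these by eye only.

**Sweep force:** Near the end of the sweep the wrist read about 30 N upward, within the limits. I took this to be offcuts catching between the block's sole and the pan, and lifted straight away. The offcuts ended up standing on edge inside the pan, about 10 mm or more clear of the rack's end, instead of lying flat. They were still there in the last picture, so I left them.

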